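# Stir the plums under the drying rack

### The job

Take the wooden stick from the crock and, with its club end close to the bottom of the tub, about midway between centre and wall, stir the plums one full round clockwise seen from above, starting and ending at the open side, away from the drying rack, so that plums in every quarter of the tub and in its middle are shifted from where they lay. Keep every plum in the tub and do not knock the rack, the jar or the cup. Then stand the stick back in the crock, club end down, and let go of it.

Things in the scene. Friction and masses are not known exactly. Their poses are not given: they have to be found in the camera images.
- tub: Round taupe plastic tub, fixed to the table, holding 10 plums. Origin: centre of its underside, on the table. Outside 180 mm across at the foot, flaring at 45 degrees to 250 mm at 35 mm height and then to 280 mm at the rim, 80 mm high; wall 5 mm; flat inner floor about 170 mm across, 6 mm above the table. Its z is up; its -x side is the open side, its +x half lies under the drying rack, +y is to the left seen from the open side.
- rack: Grey slatted drying rack, fixed, standing over the +x half of the tub, same origin and axes as the tub. Three slats along y, 8 mm wide and 12 mm high, at x = 24, 62 and 100 mm, underside 235 mm above the table; side rails at y = +-166 mm, top 255 mm; four 12 mm square legs to the table at x = 26 and 98 mm, y = +-166 mm. Nothing stands over the tub where x is below 20 mm.
- crock: Open round steel crock for the stick, fixed to the table; inside 90 mm across, outside 102 mm, 135 mm high, inner floor 6 mm above the table. Origin: centre of its underside; z up. The stick leans in it towards the crock's -x.
- stick: Loose round wooden stirring stick, 250 mm long, about 100 g: a 20 mm thick shaft with a thicker round club end (28 mm across, 84 mm long) at the bottom. It starts leaning about 29 degrees from upright in the crock, club end down, its foot in the far corner of the crock's floor and its shaft on the near rim. Origin: bottom end of the club; z runs along the stick to the top of the shaft.
- stick_tip (a point): The bottom end of the stick's round club (same point as the stick's origin).
- stick_grip (a point): A good place to hold the stick: on its axis, 205 mm from the bottom end and 45 mm below the top end, where the shaft is 20 mm thick. Same axes as the stick.
- jar: Bystander: closed jar, 84 mm across, 120 mm high. Origin: centre of underside.
- cup: Bystander: white plastic cup, 84 mm across the rim, 75 mm high. Origin: centre of underside.
- plum0: Loose orange plum, 38 by 38 by 41 mm, about 30 g, lying in the tub; it starts in the outer ring of eight, in the quarter of +x +y of the tub. Origin: its centre.
- plum1: Loose orange plum, 38 by 38 by 41 mm, about 30 g, lying in the tub; it starts in the outer ring of eight, in the quarter of +x +y of the tub. Origin: its centre.
- plum2: Loose orange plum, 38 by 38 by 41 mm, about 30 g, lying in the tub; it starts in the outer ring of eight, in the quarter of -x +y of the tub. Origin: its centre.
- plum3: Loose orange plum, 38 by 38 by 41 mm, about 30 g, lying in the tub; it starts in the outer ring of eight, in the quarter of -x +y of the tub. Origin: its centre.
- plum4: Loose orange plum, 38 by 38 by 41 mm, about 30 g, lying in the tub; it starts in the outer ring of eight, in the quarter of -x -y of the tub. Origin: its centre.
- plum5: Loose orange plum, 38 by 38 by 41 mm, about 30 g, lying in the tub; it starts in the outer ring of eight, in the quarter of -x -y of the tub. Origin: its centre.
- plum6: Loose orange plum, 38 by 38 by 41 mm, about 30 g, lying in the tub; it starts in the outer ring of eight, in the quarter of +x -y of the tub. Origin: its centre.
- plum7: Loose orange plum, 38 by 38 by 41 mm, about 30 g, lying in the tub; it starts in the outer ring of eight, in the quarter of +x -y of the tub. Origin: its centre.
- plum8: Loose orange plum, 38 by 38 by 41 mm, about 30 g, lying in the tub; it starts in the middle. Origin: its centre.
- plum9: Loose orange plum, 38 by 38 by 41 mm, about 30 g, lying in the tub; it starts in the middle. Origin: its centre.

How it is judged:
By the outcome, as a careful person would: the job done as asked, in the order asked, and still so for the second after the job is handed in, with the robot touching nothing.
It also fails if it takes over 69 s, if anything falls off the work surface, if the arm or the gripper's body presses on something with over 40 N, if the wrist force passes 120 N, or if a joint passes its speed limit or range.

### The arm

A 7-joint arm with a two-finger parallel gripper is mounted at the origin on the work surface. World frame = base frame: x ahead of the robot, y to its left, z up, the work surface at z = 0. Lengths are in m, angles in rad, forces in N, time in s.
With the tool pointing down it reaches from about 0.4 to 0.85 m from the base axis. Payload 6.9 kg.
Tool frame: the origin (TCP) lies midway between the tips of the shut fingers; the grasp point (between the pads) lies 19 mm behind it; z points along the fingers, y is the line along which they close (so a half turn about z gives the same grasp; the last joint's range is limited). The gripper opens to 85 mm and grips with 20 to 120 N. Pads are 22 mm wide; open, the fingers measure 114 mm over their backs; the gripper's body (76 mm by 85 mm) begins 54 mm behind the grasp point. The pads swing forward as they close: fully open they stand 13 mm farther back than shut.
Start: joints at [-1.192, 0.507, -0.238, 1.5, 0.126, 1.149, -0.155], TCP at [0.168, 0.602, 0.231] pointing down, gripper open.
Joint ranges: [-3.08, 3.08], [-0.24, 2.05], [-1.43, 1.35], [0, 2.5], [-1.52, 4.66], [0.17, 1.96], [-2.89, 2.89]. Speed limits (rad/s): [2.39, 2.39, 3.14, 3.14, 3.14, 3.14, 3.14].

### API

Orientations are given as a 3x3 rotation matrix whose columns are the frame's x, y, z axes.
In Python, from station import observe, camera, camera_model, finish_job, spot_in, trace gives the robot as it stands.
- The arm moves only by the tool arm_command, never from a script. Its argument "rows" is a list of rows, each a list of 7 numbers: the shift along the world's x, y, z in m, then the turn, a rotation vector about the world's x, y, z in degrees, then the opening, from 0 (shut) to 1 (fully open). A call has 1 to 8 rows; each row shifts and turns the commanded pose from where the row before left it; what a row does not reach is not made up. A row lasts 1/10 s, in which the tool goes at most 50 mm and 8.59 degrees, less where a joint would pass 70% of its speed; a pose out of reach is approached as far as the arm can. A call with a gripper value outside its range is refused whole. The fingers move at their own pace and stop on an object; "force" is the grip in N (left out, the last holds). Time passes only in rows, so rows that do not move let the fingers close. It gives the time, the measured TCP pose, the force, the opening and the grip force at its end, in the units of the state.
- observe(): the state, without advancing time (a new reading comes with each control period).
- camera(name): name is "scene" or "top"; returns (picture, depth): 420x560x3 uint8, red, green, blue; 420x560 float32, m along the optical axis (not along the pixel's ray), 0 where there is no reading.
- camera_model(name): a dict with "intrinsics" (3x3 intrinsics, pixels), "distortion" ([k1, k2, p1, p2, k3] as OpenCV has them; the pictures are not rectified), "world_from_camera" (4x4, takes a point from camera to world coordinates). Camera axes: x right, y down, z forward; pixel columns grow to the right and rows downward; lengths in m; the calibration is good to about 2 mm. A picture is of the moment at which its call begins. camera_model takes no time and is no camera call.
- finish_job(): hands the job in; it is judged then, once.
Trained networks look in the newest picture that a camera, given by its name, has taken for a name from the list of things; names that differ only in an ending like _2 or _b are one class to them, and where a whole thing is asked for, a point or a joint stands for the part that bears it (a point fixed in the world has none). Each returns a list of dicts, best first, with "confidence" (0 to 1); they miss things now and then, are a little off and sometimes report something else, mostly with a low value. They report only what shows in the picture. A call takes as long as a camera call.
- spot_in(query, camera): "xyz" ([x, y, z] in m, in world coordinates, good to about 4 mm: the middle of the surface that is visible of it).
- trace(query, camera): "mask" (420x560 bool, what is visible of it).
The state is a dict: "time_s": time; "qpos": joint angles; "qvel": joint speeds; "joint_efforts": joint torques, N m; "tool_pos": TCP position; "orientation": TCP orientation; "force": force on the tool from outside, world axes, zero at the start; "torque": the same for the moment, N m; "gripper_width": opening from 0.0 (shut) to 1.0 (fully open); "grasp_force": force on a finger pad.
Only numpy, scipy, OpenCV 4.12 (cv2) and the standard library are available. Lean on these libraries where they do the work, as an engineer would, in place of code of your own. Each camera call takes 0.05 s, during which the arm holds its last target. There are 200 camera calls.

## Working session

There is one attempt and no reset: what is moved stays moved. The work goes in short steps, Python scripts to look and compute and a tool call to move; the robot and the scene stay as the last step left them, time stands still between calls to the robot, and variables do not carry over. Pictures are saved under pics/ and viewed, at most 10 in all, crops included, and the job is handed in when it is done.

Besides the shell and the picture viewer there is one more tool, called after "Emit:" in YAML: its name, and indented under it one key for each argument. arm_command: Moves the arm, as the interface text tells. Its arguments: {"type":"object","properties":{"rows":{"type":"array"},"force":{"type":"number"}},"required":["rows"]}

```bash
mkdir -p pics; ls; cat > h.py <<'E'
import numpy as np, cv2
from station import *
def save(n,f):
    im,d=camera(n); cv2.imwrite('pics/'+f,im[:,:,::-1]); return im,d
def pts(n,d,mask):
    m=camera_model(n); v,u=np.nonzero(mask&(d>0)); z=d[v,u]
    q=cv2.undistortPoints(np.stack([u,v],1).astype(float)[:,None],np.array(m['intrinsics']),np.array(m['distortion']))[:,0]
    P=np.c_[q*z[:,None],z,np.ones(len(z))]
    return (P@np.array(m['world_from_camera']).T)[:,:3]
E
python3 - <<'E'
from h import *
np.set_printoptions(precision=3,suppress=True)
ims=[]
for c in ('scene','top'):
    im,d=save(c,c+'0.png'); np.save(c+'0.npy',d)
    print(c,np.array(camera_model(c)['world_from_camera']))
    for n in ('tub','rack','crock','stick','stick_grip','jar','cup'):
        r=spot_in(n,c); print(n,[(np.round(x['xyz'],3),round(x['confidence'],2)) for x in r[:2]])
        t=trace(n,c)
        if t: 
            P=pts(c,d,t[0]['mask']); print('  mask',len(P),np.percentile(P,[2,98],axis=0).round(3).tolist()); np.save(f'{c}_{n}.npy',P)
s=observe();print(s['tool_pos'],s['orientation'],s['time_s'])
E
```

```text
pics
scene [[ 0.398  0.662 -0.635  1.49 ]
 [ 0.917 -0.287  0.275 -0.404]
 [-0.    -0.692 -0.722  1.13 ]
 [ 0.     0.     0.     1.   ]]
tub [(array([ 0.65 , -0.2  ,  0.026]), 0.77)]
  mask 3736 [[0.534, -0.334, 0.001], [0.793, -0.079, 0.235]]
rack [(array([ 0.732, -0.215,  0.241]), 0.94)]
  mask 2900 [[0.668, -0.374, 0.011], [0.781, -0.03, 0.254]]
crock [(array([0.72 , 0.163, 0.089]), 0.57), (array([ 0.641, -0.164,  0.034]), 0.48)]
  mask 1363 [[0.655, 0.125, 0.005], [0.75, 0.222, 0.134]]
stick [(array([0.662, 0.168, 0.16 ]), 0.92), (array([ 0.647, -0.198,  0.026]), 0.5)]
  mask 334 [[0.619, 0.156, 0.085], [0.699, 0.187, 0.224]]
stick_grip [(array([0.658, 0.166, 0.161]), 0.8), (array([ 0.731, -0.212,  0.242]), 0.52)]
  mask 353 [[0.54, 0.156, 0.005], [0.699, 0.241, 0.224]]
jar [(array([0.532, 0.437, 0.085]), 0.68)]
  mask 861 [[0.478, 0.416, 0.004], [0.556, 0.49, 0.122]]
cup [(array([ 0.46 , -0.479,  0.05 ]), 0.85)]
  mask 739 [[0.435, -0.516, 0.005], [0.515, -0.444, 0.075]]
top [[ 0.002 -0.977  0.215  0.311]
 [-1.    -0.001  0.001  0.005]
 [-0.001 -0.215 -0.977  1.587]
 [ 0.     0. 
[... 185 characters left out ...]
[[0.663, -0.399, -0.003], [0.842, -0.032, 0.256]]
crock [(array([0.707, 0.172, 0.076]), 0.67)]
  mask 737 [[0.649, 0.126, 0.001], [0.745, 0.221, 0.139]]
stick [(array([0.676, 0.166, 0.133]), 0.72), (array([ 0.627, -0.153,  0.041]), 0.61)]
  mask 144 [[0.614, 0.158, 0.033], [0.733, 0.184, 0.229]]
stick_grip [(array([0.675, 0.167, 0.131]), 0.75)]
  mask 203 [[0.614, 0.157, 0.002], [0.739, 0.2, 0.228]]
jar [(array([0.504, 0.446, 0.122]), 0.7)]
  mask 662 [[0.47, 0.416, 0.019], [0.54, 0.49, 0.126]]
cup [(array([ 0.478, -0.494,  0.033]), 0.92)]
  mask 530 [[0.436, -0.517, -0.0], [0.51, -0.442, 0.078]]
[0.168 0.602 0.231] [[-0.963  0.269 -0.   ]
 [ 0.269  0.963 -0.   ]
 [ 0.    -0.    -1.   ]] 1.5
```

View pics/scene0.png

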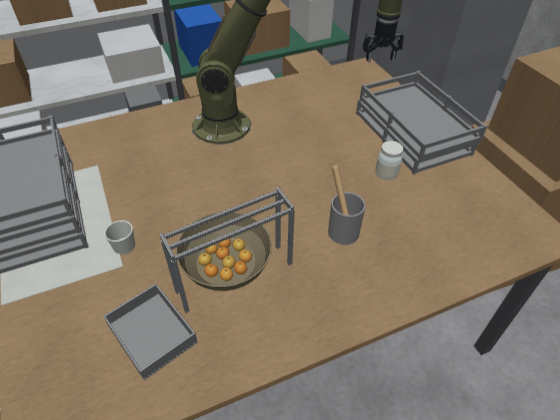

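View pics/top0.png

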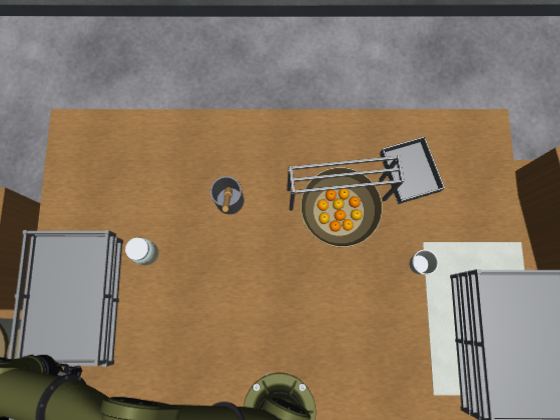

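The scene view shows the stick leaning towards the robot in the crock at about (345,215). The tub, under the rack, is at (225,250). The top view has the crock at (227,195), the tub centre at (341,207), and the rack slats rotated a few degrees. Next I'll fit the exact geometry.

```bash
python3 - <<'E'
from h import *
from scipy.optimize import least_squares
np.set_printoptions(precision=3,suppress=True)
def circ(P,r):
    f=least_squares(lambda c:np.hypot(P[:,0]-c[0],P[:,1]-c[1])-r,P[:,:2].mean(0),loss='soft_l1',f_scale=.003);return f.x,np.median(abs(f.fun))
for c in('scene','top'):
    P=np.load(f'{c}_tub.npy');print(c,'tub',circ(P[(P[:,2]>.072)&(P[:,2]<.086)],.137))
    d=np.load(f'{c}0.npy');A=pts(c,d,np.ones(d.shape,bool))
    Q=A[(abs(A[:,2]-.133)<.006)&(np.hypot(A[:,0]-.70,A[:,1]-.173)<.07)];print('crock',circ(Q,.048),len(Q))
    S=A[(A[:,2]>.145)&(A[:,2]<.235)&(np.hypot(A[:,0]-.64,A[:,1]-.173)<.08)]
    m=S.mean(0);v=np.linalg.svd(S-m)[2][0];v*=np.sign(v[2]);t=(S-m)@v
    print('stick',len(S),m,v,'tilt',np.degrees(np.arccos(v[2])),'top',m+v*t.max(), 'at z .19', m+v*(.19-m[2])/v[2])
    R=A[(A[:,2]>.238)&(A[:,2]<.262)&(A[:,0]>.6)&(A[:,0]<.85)&(A[:,1]<0)&(A[:,1]>-.42)]
    f=least_squares(lambda p:np.min([abs((R[:,0]-p[0])*np.cos(p[1])+(R[:,1]+.21)*np.sin(p[1])-s) for s in(.024,.062,.1)],axis=0),[.66,.08],loss='soft_l1',f_scale=.003)
    print('rack',len(R),f.x,np.median(abs(f.fun)),R.min(0),R.max(0))
    for i in (['plum0'] ):
        print('plums',np.array([list(x['xyz'])+[x['confidence']] for x in spot_in(i,c)]))
E
```

```text
scene tub (array([ 0.661, -0.209]), np.float64(0.0016571224597341228))
crock (array([0.702, 0.175]), np.float64(0.0019345548403334918)) 214
stick 205 [0.644 0.165 0.187] [-0.506 -0.049  0.861] tilt 30.580401683904974 top [0.62  0.163 0.228] at z .19 [0.642 0.165 0.19 ]
rack 1759 [0.663 0.103] 0.002381585621301141 [ 0.661 -0.376  0.238] [ 0.782 -0.031  0.258]
plums [[ 0.691 -0.203  0.031  0.69 ]
 [ 0.65  -0.267  0.035  0.67 ]
 [ 0.651 -0.214  0.04   0.66 ]
 [ 0.723 -0.182  0.038  0.61 ]
 [ 0.726 -0.232  0.039  0.54 ]
 [ 0.619 -0.24   0.032  0.51 ]
 [ 0.686 -0.156  0.037  0.48 ]
 [ 0.698 -0.264  0.034  0.43 ]]
top tub (array([ 0.66 , -0.208]), np.float64(0.002467760453309348))
crock (array([0.698, 0.175]), np.float64(0.0015383362144170548)) 143
stick 79 [0.635 0.165 0.2  ] [-0.548 -0.054  0.835] tilt 33.409275119374776 top [0.615 0.163 0.231] at z .19 [0.642 0.166 0.19 ]
rack 1228 [0.659 0.105] 0.0025949660926981467 [ 0.662 -0.375  0.238] [ 0.781 -0.029  0.261]
plums [[ 0.673 -0.154  0.036  0.64 ]
 [ 0.627 -0.153  0.041  0.54 ]
 [ 0.69  -0.263  0.038  0.52 ]
 [ 0.675 -0.203  0.042  0.5  ]
 [ 0.634 -0.207  0.045  0.46 ]
 [ 0.64  -0.269  0.04   0.41 ]]
```

Emit:
arm_command:
  rows:
    - [0,0,0.025,0,0,0,1]
    - [0,0,0.025,0,0,0,1]
    - [0.022,-0.023,0,0,0,3.6,1]
    - [0.022,-0.023,0,0,0,3.6,1]
    - [0.022,-0.023,0,0,0,3.6,1]
    - [0.022,-0.023,0,0,0,3.6,1]
    - [0.022,-0.023,0,0,0,3.6,1]
    - [0.022,-0.023,0,0,0,3.6,1]

```text
time_s: 2.4
tool_pos: [0.3012, 0.4628, 0.2814]
orientation: [[-0.994, -0.107, 0.0], [-0.107, 0.994, 0.0], [-0.0, 0.0, -1.0]]
force: [0.8, 0.7, -0.9]
gripper_width: 1.002
grasp_force: 0.0
```

Emit:
arm_command:
  rows:
    - [0.022,-0.023,0,0.36,-3.6,0,1]
    - [0.022,-0.023,0,0.36,-3.6,0,1]
    - [0.022,-0.023,0,0.36,-3.6,0,1]
    - [0.022,-0.023,0,0.36,-3.6,0,1]
    - [0.022,-0.023,0,0.36,-3.6,0,1]
    - [0.022,-0.023,0,0.36,-3.6,0,1]
    - [0.022,-0.023,0,0.36,-3.6,0,1]
    - [0.022,-0.023,0,0.36,-3.6,0,1]

```text
time_s: 3.2
tool_pos: [0.4771, 0.279, 0.2818]
orientation: [[-0.869, -0.104, 0.484], [-0.091, 0.995, 0.049], [-0.486, -0.002, -0.874]]
force: [1.9, 0.1, -0.5]
gripper_width: 1.0
grasp_force: 0.0
```

Emit:
arm_command:
  rows:
    - [0.022,-0.023,0,0,0,0,1]
    - [0.022,-0.023,0,0,0,0,1]
    - [0.022,-0.023,0,0,0,0,1]
    - [0.022,-0.023,0,0,0,0,1]
    - [0.022,-0.025,0,0,0,0,1]
    - [0,0,0,0,0,0,1]

```text
time_s: 3.8
tool_pos: [0.589, 0.1577, 0.2814]
orientation: [[-0.871, -0.096, 0.482], [-0.086, 0.995, 0.043], [-0.484, -0.003, -0.875]]
force: [-0.4, -0.5, 0.8]
gripper_width: 0.999
grasp_force: 0.0
```

Emit:
arm_command:
  rows:
    - [-0.003,0.006,-0.001,0,0,0,1]
    - [0.0097,0.0009,-0.0175,0,0,0,1]
    - [0.0097,0.0009,-0.0175,0,0,0,1]
    - [0.0097,0.0009,-0.0175,0,0,0,1]
    - [0.0097,0.0009,-0.0175,0,0,0,1]
    - [0.0048,0.0005,-0.0087,0,0,0,1]
    - [0,0,0,0,0,0,1]

```text
time_s: 4.5
tool_pos: [0.626, 0.1746, 0.2002]
orientation: [[-0.871, -0.106, 0.479], [-0.094, 0.994, 0.049], [-0.482, -0.002, -0.876]]
force: [-0.9, 0.5, -0.8]
gripper_width: 0.997
grasp_force: 0.0
```

```bash
python3 - <<'E'
from h import *
im,d=save('scene','s1.png'); im2,d2=save('top','t1.png')
a=im[130:270,260:440]; b=im2[140:260,160:300]
cv2.imwrite('pics/c1.png',np.hstack([cv2.resize(a[:,:,::-1],(400,400)),cv2.resize(b[:,:,::-1],(400,400))]))
E
```

```text
(no output)
```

View pics/c1.png

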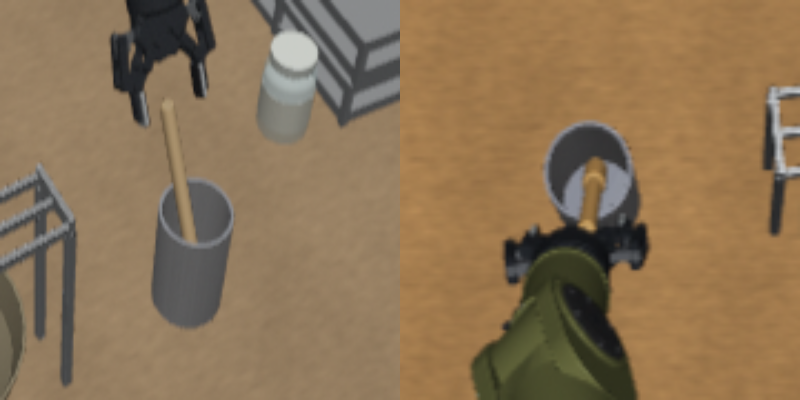

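Emit:
arm_command:
  rows:
    - [0.002,-0.005,0,0,0,0,1]
    - [0.007,0.0007,-0.0125,0,0,0,1]
    - [0.007,0.0007,-0.0125,0,0,0,1]
    - [0,0,0,0,0,0,1]
    - [0,0,0,0,0,0,1]

```text
time_s: 5.1
tool_pos: [0.6428, 0.1692, 0.1755]
orientation: [[-0.871, -0.103, 0.48], [-0.092, 0.995, 0.047], [-0.483, -0.003, -0.876]]
force: [-0.7, 1.2, -0.7]
gripper_width: 1.001
grasp_force: 0.0
```

```bash
python3 - <<'E'
from h import *
im,d=save('scene','s2.png'); print(observe()['tool_pos'])
im2,d2=save('top','t2.png');print(observe()['tool_pos'])
a=im[130:270,260:440]; b=im2[140:260,160:300]
cv2.imwrite('pics/c2.png',np.hstack([cv2.resize(a[:,:,::-1],(400,400)),cv2.resize(b[:,:,::-1],(400,400))]))
E
```

```text
[0.64289259 0.16938909 0.17602326]
[0.64297476 0.16946986 0.17646499]
```

View pics/c2.png

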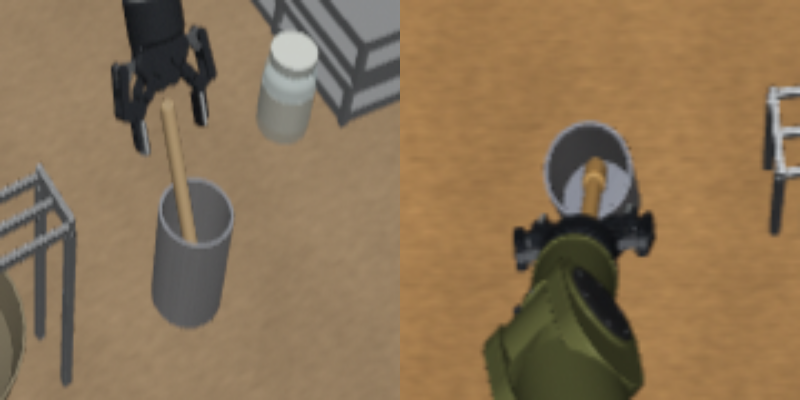

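The stick now lies centred between the fingers, so I'll close on it.

Emit:
arm_command:
  rows:
    - [0,0,0,0,0,0,0]
    - [0,0,0,0,0,0,0]
    - [0,0,0,0,0,0,0]
    - [0,0,0,0,0,0,0]
    - [0,0,0,0,0,0,0]
    - [0,0,0,0,0,0,0]
    - [0,0,0,0,0,0,0]
    - [0,0,0,0,0,0,0]
  force: 100

```text
time_s: 6.0
tool_pos: [0.643, 0.1697, 0.1769]
orientation: [[-0.87, -0.104, 0.482], [-0.092, 0.995, 0.049], [-0.484, -0.002, -0.875]]
force: [-3.4, 0.7, 3.6]
gripper_width: 0.205
grasp_force: 97.4
```

Emit:
arm_command:
  rows:
    - [-0.0048,-0.0005,0.0088,0,0,0,0]
    - [-0.0048,-0.0005,0.0088,0,0,0,0]
    - [0,0,0.02,0,0,0,0]
    - [0,0,0.02,0,0,0,0]
    - [0,0,0.025,0,0,0,0]
    - [0,0,0.025,0,0,0,0]
    - [0,0,0.03,0,0,0,0]
    - [0,0,0.03,0,0,0,0]

```text
time_s: 6.8
tool_pos: [0.6321, 0.1678, 0.3454]
orientation: [[-0.871, -0.103, 0.48], [-0.092, 0.995, 0.048], [-0.483, -0.003, -0.876]]
force: [1.5, 0.2, -0.2]
gripper_width: 0.211
grasp_force: 97.7
```

Emit:
arm_command:
  rows:
    - [0,0,0.02,0,0,0,0]
    - [-0.025,0,0,0,0,0,0]
    - [-0.025,0,0,0,0,0,0]
    - [-0.025,0,0,0,0,0,0]
    - [-0.025,0,0,0,0,0,0]
    - [-0.02,0,0,0,0,0,0]
    - [0,0,0,0,0,0,0]

```text
time_s: 7.5
tool_pos: [0.5103, 0.1681, 0.3646]
orientation: [[-0.87, -0.105, 0.481], [-0.093, 0.995, 0.048], [-0.483, -0.003, -0.875]]
force: [0.5, -0.1, -1.0]
gripper_width: 0.211
grasp_force: 97.9
```

```bash
cat > tip.py <<'E'
from h import *
def tip(show=True):
    "stick axis below the gripper from the scene depth; returns tip"
    s=observe();R=np.array(s['orientation']);z=R[:,2];T=np.array(s['tool_pos'])
    out={}
    for c in('scene','top'):
        im,d=camera(c);A=pts(c,d,np.ones(d.shape,bool));L=(A-T)@z;r=np.linalg.norm(A-T-L[:,None]*z,axis=1)
        S=A[(L>.02)&(L<.25)&(r<.04)]
        t=trace('stick',c)
        print(c,len(S),'L range',np.percentile((S-T)@z,[1,99]) if len(S) else '')
        if len(S)>20:
            m=S.mean(0);v=np.linalg.svd(S-m)[2][0];v*=np.sign(v@z);l=(S-m)@v
            cam=np.array(camera_model(c)['world_from_camera'])[:3,3];n=cam-m;n-=n@v*v;n/=np.linalg.norm(n)
            print('  dir',v,'angle to z',np.degrees(np.arccos(v@z)),'end',m+v*np.percentile(l,99.5)-n*.010)
    print('T',T,'z',z,'nominal tip',T+.186*z, 'F',s['force'],s['gripper_width'],s['grasp_force'],s['time_s'])
E
python3 - <<'E'
from tip import *
np.set_printoptions(precision=3,suppress=True)
tip()
save('scene','s3.png')
E
```

```text
scene 444 L range [0.021 0.188]
  dir [ 0.502  0.04  -0.864] angle to z 1.4387251838897734 end [0.602 0.178 0.198]
top 154 L range [0.023 0.179]
  dir [ 0.503  0.044 -0.863] angle to z 1.464906550415064 end [0.6   0.177 0.207]
T [0.51  0.168 0.365] z [ 0.481  0.048 -0.875] nominal tip [0.6   0.177 0.202] F [ 0.458 -0.053 -1.013] 0.21067943964821267 97.94888377189636 7.5
```

View pics/s3.png

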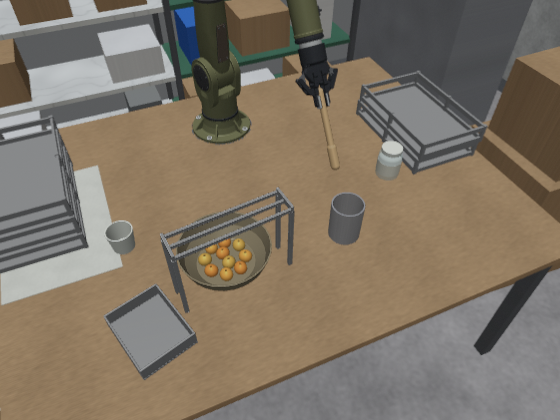

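Emit:
arm_command:
  rows:
    - [0,-0.03,0,0,0,0,0]
    - [0,-0.03,0,0,0,0,0]
    - [0,-0.03,0,0,0,0,0]
    - [0,-0.03,0,0,0,0,0]
    - [0,-0.03,0,0,0,0,0]
    - [0,-0.03,0,0,0,0,0]
    - [0,-0.03,0,0,0,0,0]
    - [0,-0.03,0,0,0,0,0]

```text
time_s: 8.55
tool_pos: [0.5137, -0.0733, 0.364]
orientation: [[-0.87, -0.103, 0.481], [-0.091, 0.995, 0.048], [-0.484, -0.003, -0.875]]
force: [1.3, 0.5, -1.2]
gripper_width: 0.21
grasp_force: 97.9
```

Emit:
arm_command:
  rows:
    - [0,-0.03,0,-0.35,3.5,0,0]
    - [0,-0.03,0,-0.35,3.5,0,0]
    - [0,-0.03,0,-0.35,3.5,0,0]
    - [0,-0.03,0,-0.35,3.5,0,0]
    - [0.0135,-0.031,0,0,0,0,0]
    - [0,0,-0.02,0,0,0,0]
    - [0,0,-0.02,0,0,0,0]
    - [0,0,-0.015,0,0,0,0]

```text
time_s: 9.35
tool_pos: [0.5269, -0.2234, 0.3072]
orientation: [[-0.962, -0.103, 0.253], [-0.1, 0.995, 0.025], [-0.255, -0.001, -0.967]]
force: [0.7, 0.1, -0.9]
gripper_width: 0.212
grasp_force: 98.0
```

```bash
python3 - <<'E'
from tip import *
np.set_printoptions(precision=3,suppress=True)
tip()
im,d=save('scene','s4.png');im2,d2=save('top','t4.png')
for c in('scene','top'):
    a=np.array([x['xyz'] for x in spot_in('plum0',c) if x['confidence']>.25]);q=a[:,:2]-[.661,-.2085]
    print(np.c_[q@[.995,.104],q@[-.104,.995],a[:,2]])
cv2.imwrite('pics/c4.png',np.hstack([cv2.resize(im[180:300,160:310,::-1],(400,400)),cv2.resize(im2[145:265,280:400,::-1],(400,400))]))
E
```

```text
scene 411 L range [0.022 0.179]
  dir [ 0.283  0.024 -0.959] angle to z 1.7583970198623713 end [ 0.573 -0.218  0.132]
top 67 L range [0.03  0.177]
  dir [ 0.225  0.075 -0.971] angle to z 3.300249638742313 end [ 0.573 -0.217  0.136]
T [ 0.527 -0.223  0.307] z [ 0.253  0.025 -0.967] nominal tip [ 0.574 -0.219  0.127] F [ 0.712  0.139 -0.919] 0.2115359025911585 97.9876434803009 9.35
[[-0.019 -0.056  0.035]
 [-0.01  -0.005  0.037]
 [ 0.063  0.021  0.039]
 [ 0.03   0.048  0.038]
 [-0.013  0.047  0.034]
 [ 0.067 -0.031  0.036]
 [-0.047  0.02   0.029]
 [ 0.03  -0.003  0.033]
 [-0.042 -0.027  0.031]]
[[-0.06   0.024  0.039]
 [ 0.019  0.055  0.037]
 [-0.028  0.     0.043]
 [ 0.051 -0.02   0.04 ]
 [ 0.054  0.023  0.036]
 [-0.029 -0.054  0.039]
 [ 0.017  0.005  0.04 ]
 [-0.03   0.059  0.042]
 [-0.054 -0.025  0.035]]
```

View pics/c4.png

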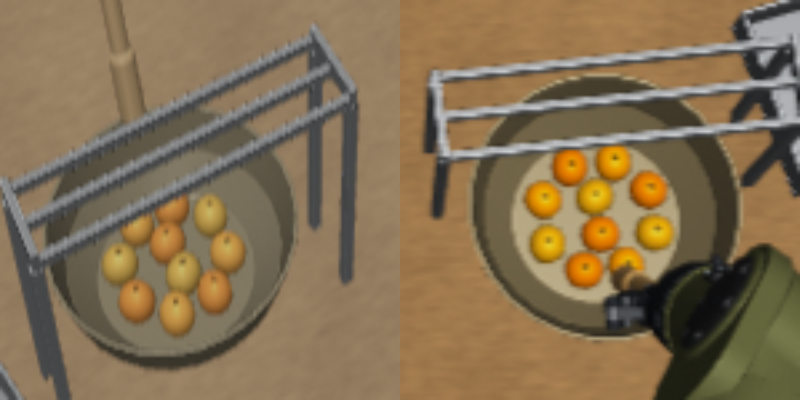

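Emit:
arm_command:
  rows:
    - [0,0,-0.02,0,0,0,0]
    - [0,0,-0.02,0,0,0,0]
    - [0,0,-0.02,0,0,0,0]
    - [0,0,-0.015,0,0,0,0]
    - [0,0,-0.01,0,0,0,0]
    - [0,0,-0.006,0,0,0,0]
    - [0,0,0,0,0,0,0]

```text
time_s: 10.45
tool_pos: [0.5269, -0.2225, 0.218]
orientation: [[-0.961, -0.104, 0.255], [-0.101, 0.995, 0.026], [-0.256, -0.001, -0.967]]
force: [-0.3, -0.7, -0.8]
gripper_width: 0.209
grasp_force: 98.1
```

Emit:
arm_command:
  rows:
    - [0,0,-0.0049,0.2,-2,0,0]
    - [0,0,-0.0049,0.2,-2,0,0]
    - [0,0,-0.0049,0.2,-2,0,0]
    - [0,0,-0.0049,0.2,-2,0,0]
    - [0,0,-0.0049,0.2,-2,0,0]
    - [0,0,-0.0049,0.2,-2,0,0]
    - [0,0,-0.0049,0.2,-2,0,0]
    - [0,0,0,0,0,0,0]

```text
time_s: 11.25
tool_pos: [0.5259, -0.2236, 0.1839]
orientation: [[-0.87, -0.101, 0.482], [-0.089, 0.995, 0.048], [-0.484, -0.001, -0.875]]
force: [0.2, -0.7, -0.8]
gripper_width: 0.209
grasp_force: 98.2
```

```bash
python3 - <<'E'
from tip import *
np.set_printoptions(precision=4,suppress=True)
tip()
th=np.radians(180-5*np.arange(73));c=.047*np.c_[np.cos(th),np.sin(th)];y=.104
W=c@np.array([[np.cos(y),np.sin(y)],[-np.sin(y),np.cos(y)]])
print(np.diff(W[::2],axis=0).round(4).tolist())
E
```

```text
scene 580 L range [0.0234 0.2225]
  dir [ 0.538   0.0273 -0.8425] angle to z 3.8836101971127865 end [ 0.6406 -0.2144 -0.0108]
top 463 L range [0.0276 0.224 ]
  dir [ 0.4963  0.0462 -0.8669] angle to z 0.9419992263655309 end [ 0.635  -0.2157 -0.0152]
T [ 0.5259 -0.2236  0.1839] z [ 0.482   0.0476 -0.8749] nominal tip [ 0.6156 -0.2148  0.0212] F [ 0.1646 -0.7266 -0.7582] 0.20927809868643776 98.15403699874878 11.25
[[-0.0001, 0.0082], [0.0013, 0.0081], [0.0027, 0.0077], [0.004, 0.0072], [0.0052, 0.0064], [0.0062, 0.0054], [0.007, 0.0042], [0.0077, 0.0029], [0.008, 0.0016], [0.0082, 0.0001], [0.0081, -0.0013], [0.0077, -0.0027], [0.0072, -0.004], [0.0064, -0.0052], [0.0054, -0.0062], [0.0042, -0.007], [0.0029, -0.0077], [0.0016, -0.008], [0.0001, -0.0082], [-0.0013, -0.0081], [-0.0027, -0.0077], [-0.004, -0.0072], [-0.0052, -0.0064], [-0.0062, -0.0054], [-0.007, -0.0042], [-0.0077, -0.0029], [-0.008, -0.0016], [-0.0082, -0.0001], [-0.0081, 0.0013], [-0.0077, 0.0027], [-0.0072, 0.004], [-0.0064, 0.0052], [-0.0054, 0.0062], [-0.0042, 0.007], [-0.0029, 0.0077], [-0.0016, 0.008]]
```

Emit:
arm_command:
  rows:
    - [0,0.0082,-0.003,0,0,0,0]
    - [0.0013,0.0081,0,0,0,0,0]
    - [0.0027,0.0077,0,0,0,0,0]
    - [0.004,0.0072,0,0,0,0,0]
    - [0.0052,0.0064,0,0,0,0,0]
    - [0.0062,0.0054,0,0,0,0,0]
    - [0.007,0.0042,0,0,0,0,0]

```text
time_s: 12.15
tool_pos: [0.5545, -0.1755, 0.1815]
orientation: [[-0.87, -0.103, 0.483], [-0.092, 0.995, 0.047], [-0.485, -0.003, -0.874]]
force: [1.5, -2.0, 0.8]
gripper_width: 0.213
grasp_force: 98.2
```

```bash
python3 - <<'E'
from h import *
im,d=save('scene','s5.png');im2,d2=save('top','t5.png')
cv2.imwrite('pics/c5.png',np.hstack([cv2.resize(im[180:300,160:310,::-1],(400,400)),cv2.resize(im2[145:265,280:400,::-1],(400,400))]))
E
```

```text
(no output)
```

View pics/c5.png

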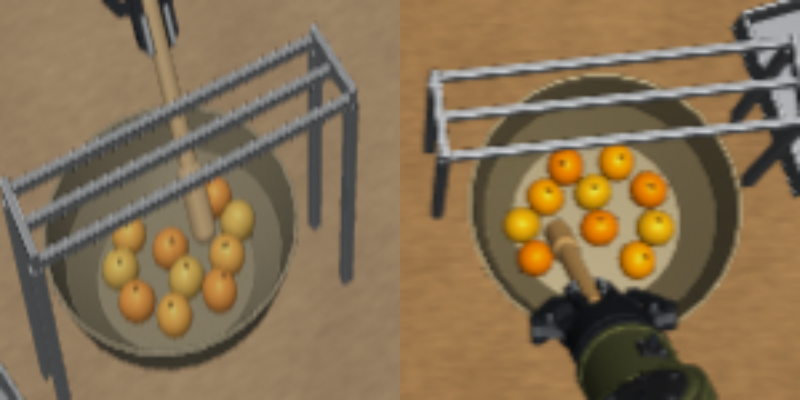

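Emit:
arm_command:
  rows:
    - [0.007,0.0029,0,0,0,0,0]
    - [0.0073,0.0016,0,0,0,0,0]
    - [0.0075,0,0,0,0,0,0]
    - [0.0074,-0.0013,0,0,0,0,0]
    - [0.007,-0.0027,0,0,0,0,0]
    - [0.0065,-0.004,0,0,0,0,0]
    - [0.0058,-0.0052,0,0,0,0,0]
    - [0.005,-0.0062,0,0,0,0,0]

```text
time_s: 13.05
tool_pos: [0.6073, -0.1907, 0.1808]
orientation: [[-0.87, -0.104, 0.481], [-0.092, 0.995, 0.048], [-0.484, -0.002, -0.875]]
force: [-0.3, 0.9, -1.9]
gripper_width: 0.206
grasp_force: 98.0
```

Emit:
arm_command:
  rows:
    - [0.004,-0.007,0,0,0,0,0]
    - [0.0029,-0.0077,0,0,0,0,0]
    - [0.0016,-0.008,0,0,0,0,0]
    - [0,-0.0082,0,0,0,0,0]
    - [-0.0013,-0.0081,0,0,0,0,0]
    - [-0.0027,-0.0077,0,0,0,0,0]
    - [-0.004,-0.0072,0,0,0,0,0]

```text
time_s: 13.75
tool_pos: [0.6072, -0.245, 0.1811]
orientation: [[-0.87, -0.103, 0.482], [-0.091, 0.995, 0.048], [-0.484, -0.002, -0.875]]
force: [1.0, 0.7, 0.0]
gripper_width: 0.209
grasp_force: 98.2
```

```bash
python3 - <<'E'
from h import *
im,d=save('scene','s6.png');im2,d2=save('top','t6.png')
cv2.imwrite('pics/c6.png',np.hstack([cv2.resize(im[180:300,160:310,::-1],(400,400)),cv2.resize(im2[145:265,280:400,::-1],(400,400))]))
E
```

```text
(no output)
```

View pics/c6.png

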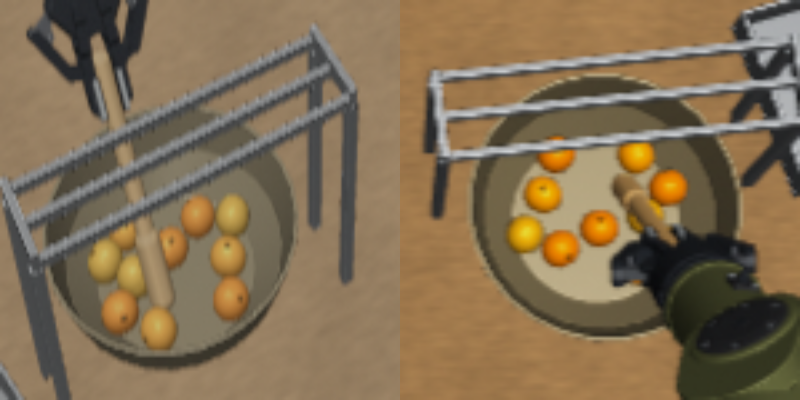

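Emit:
arm_command:
  rows:
    - [-0.0052,-0.0064,0,0,0,0,0]
    - [-0.0062,-0.0054,0,0,0,0,0]
    - [-0.0065,-0.0042,0,0,0,0,0]
    - [-0.007,-0.0029,0,0,0,0,0]
    - [-0.0075,-0.0016,0,0,0,0,0]
    - [-0.0075,0,0,0,0,0,0]
    - [-0.0075,0.0013,0,0,0,0,0]
    - [-0.0072,0.0027,0,0,0,0,0]

```text
time_s: 14.65
tool_pos: [0.5519, -0.2606, 0.1808]
orientation: [[-0.87, -0.103, 0.481], [-0.091, 0.995, 0.048], [-0.484, -0.002, -0.875]]
force: [1.1, 0.3, -0.9]
gripper_width: 0.208
grasp_force: 98.2
```

Emit:
arm_command:
  rows:
    - [-0.007,0.004,0,0,0,0,0]
    - [-0.0064,0.0052,0,0,0,0,0]
    - [-0.0054,0.0062,0,0,0,0,0]
    - [-0.0042,0.007,0,0,0,0,0]
    - [-0.0029,0.0077,0,0,0,0,0]
    - [-0.0016,0.008,0,0,0,0,0]
    - [0,0.007,0,0,0,0,0]
    - [0,0,0,0,0,0,0]

```text
time_s: 15.45
tool_pos: [0.5259, -0.2155, 0.1815]
orientation: [[-0.87, -0.103, 0.483], [-0.092, 0.995, 0.047], [-0.485, -0.004, -0.874]]
force: [3.0, -2.0, 2.2]
gripper_width: 0.21
grasp_force: 98.2
```

```bash
python3 - <<'E'
from h import *
np.set_printoptions(precision=3,suppress=True)
im,d=save('scene','s7.png')
a=np.array([x['xyz'] for x in spot_in('plum0','scene') if x['confidence']>.2]);q=a[:,:2]-[.661,-.2085]
print(np.c_[q@[.995,.104],q@[-.104,.995],a[:,2]])
im2,d2=save('top','t7.png')
cv2.imwrite('pics/c7.png',np.hstack([cv2.resize(im[180:300,160:310,::-1],(400,400)),cv2.resize(im2[145:265,280:400,::-1],(400,400))]))
E
```

```text
[[-0.034  0.04   0.031]
 [-0.068 -0.032  0.035]
 [ 0.083  0.024  0.039]
 [ 0.006  0.043  0.034]
 [ 0.07  -0.056  0.035]
 [ 0.045  0.031  0.034]
 [ 0.03  -0.078  0.034]]
```

View pics/c7.png

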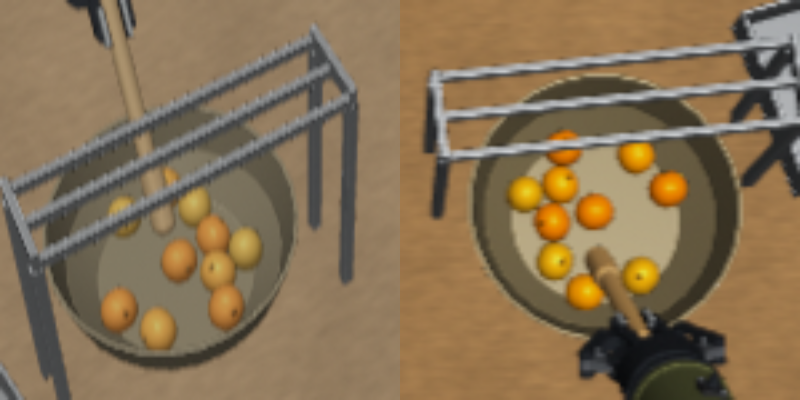

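All ten plums are in the tub and have moved from where they lay, in every quarter and in the middle. The club end is back at the open side, so I'll lift it out and return the stick to the crock.

Emit:
arm_command:
  rows:
    - [0,0,0.015,0,0,0,0]
    - [0,0,0.02,0,0,0,0]
    - [0,0,0.025,0,0,0,0]
    - [0,0,0.025,0,0,0,0]
    - [0,0,0.025,0,0,0,0]
    - [0,0,0.025,0,0,0,0]
    - [-0.008,0,0.025,0,0,0,0]
    - [-0.008,0,0.025,0,0,0,0]

```text
time_s: 16.4
tool_pos: [0.5076, -0.2149, 0.365]
orientation: [[-0.872, -0.104, 0.478], [-0.091, 0.995, 0.05], [-0.48, 0.0, -0.877]]
force: [-0.0, -0.0, -1.2]
gripper_width: 0.207
grasp_force: 98.1
```

Emit:
arm_command:
  rows:
    - [0,0.03,0,0,0,0,0]
    - [0,0.03,0,0,0,0,0]
    - [0,0.03,0,0,0,0,0]
    - [0,0.03,0,0,0,0,0]
    - [0,0.03,0,0,0,0,0]
    - [0,0.03,0,0,0,0,0]
    - [0,0.03,0,0,0,0,0]
    - [0,0.03,0,0,0,0,0]

```text
time_s: 17.2
tool_pos: [0.5075, 0.0251, 0.3641]
orientation: [[-0.872, -0.103, 0.478], [-0.092, 0.995, 0.047], [-0.48, -0.002, -0.877]]
force: [0.5, 0.1, -1.2]
gripper_width: 0.208
grasp_force: 98.2
```

Emit:
arm_command:
  rows:
    - [0,0.03,0,0,0,0,0]
    - [0,0.03,0,0,0,0,0]
    - [0,0.03,0,0,0,0,0]
    - [0,0.03,0,0,0,0,0]
    - [0,0.024,0,0,0,0,0]
    - [0,0,0,0,0,0,0]
    - [0,0,0,0,0,0,0]

```text
time_s: 17.9
tool_pos: [0.5083, 0.1677, 0.3643]
orientation: [[-0.872, -0.104, 0.478], [-0.093, 0.995, 0.047], [-0.481, -0.004, -0.877]]
force: [0.7, -0.4, -1.7]
gripper_width: 0.206
grasp_force: 98.1
```

```bash
python3 - <<'E'
from tip import *
np.set_printoptions(precision=4,suppress=True)
tip()
E
```

```text
scene 445 L range [0.0215 0.1891]
  dir [ 0.5     0.0402 -0.8651] angle to z 1.4541281367924868 end [0.5995 0.177  0.1972]
top 156 L range [0.023  0.1791]
  dir [ 0.5041  0.0379 -0.8628] angle to z 1.748900996620718 end [0.5957 0.1749 0.2058]
T [0.5083 0.1677 0.3643] z [ 0.4784  0.0467 -0.8769] nominal tip [0.5973 0.1764 0.2012] F [ 0.6923 -0.3657 -1.6667] 0.20580543865446216 98.09246778488159 17.9
```

Emit:
arm_command:
  rows:
    - [0.025,0,0,0,0,0,0]
    - [0.025,0,0,0,0,0,0]
    - [0.025,0,0,0,0,0,0]
    - [0.025,0,0,0,0,0,0]
    - [0.022,0,0,0,0,0,0]
    - [0,0,0,0,0,0,0]
    - [0,0,-0.015,0,0,0,0]
    - [0,0,-0.02,0,0,0,0]

```text
time_s: 18.9
tool_pos: [0.6313, 0.1677, 0.3313]
orientation: [[-0.87, -0.102, 0.483], [-0.09, 0.995, 0.048], [-0.485, -0.002, -0.874]]
force: [0.7, -0.8, -1.3]
gripper_width: 0.21
grasp_force: 98.1
```

Emit:
arm_command:
  rows:
    - [0,0,-0.02,0,0,0,0]
    - [0,0,-0.02,0,0,0,0]
    - [0,0,-0.02,0,0,0,0]
    - [0,0,-0.02,0,0,0,0]
    - [0,0,-0.02,0,0,0,0]
    - [0,0,-0.015,0,0,0,0]
    - [0,0,-0.015,0,0,0,0]
    - [0,0,0,0,0,0,0]

```text
time_s: 19.7
tool_pos: [0.6305, 0.1675, 0.1995]
orientation: [[-0.871, -0.103, 0.48], [-0.092, 0.995, 0.047], [-0.482, -0.003, -0.876]]
force: [0.2, -0.4, -0.6]
gripper_width: 0.209
grasp_force: 97.9
```

Emit:
arm_command:
  rows:
    - [0.005,0.0005,-0.008,0,0,0,0]
    - [0.004,0.0005,-0.007,0,0,0,0]
    - [0.002,0.0005,-0.004,0,0,0,0]
    - [0,0,0,0,0,0,0]
    - [0,0,0,0,0,0,0]

```text
time_s: 20.2
tool_pos: [0.6422, 0.1699, 0.1819]
orientation: [[-0.87, -0.103, 0.481], [-0.092, 0.995, 0.048], [-0.484, -0.002, -0.875]]
force: [-0.2, 0.1, -0.7]
gripper_width: 0.21
grasp_force: 98.1
```

Emit:
arm_command:
  rows:
    - [0.001,0,-0.003,0,0,0,0]
    - [0,0,0,0,0,0,0]
    - [0,0,0,0,0,0,0.4]
    - [0,0,0,0,0,0,0.6]
    - [0,0,0,0,0,0,1]
    - [0,0,0,0,0,0,1]
    - [0,0,0,0,0,0,1]
    - [0,0,0,0,0,0,1]

```text
time_s: 21.0
tool_pos: [0.6433, 0.1699, 0.179]
orientation: [[-0.87, -0.103, 0.482], [-0.092, 0.995, 0.048], [-0.484, -0.002, -0.875]]
force: [-0.0, -0.4, 0.3]
gripper_width: 0.999
grasp_force: 0.0
```

Emit:
arm_command:
  rows:
    - [0,0,0,0,0,0,1]
    - [0,0,0,0,0,0,1]
    - [-0.005,-0.0005,0.009,0,0,0,1]
    - [-0.0095,-0.001,0.0175,0,0,0,1]
    - [-0.0095,-0.001,0.0175,0,0,0,1]
    - [-0.0095,-0.001,0.0175,0,0,0,1]
    - [-0.0095,-0.001,0.0175,0,0,0,1]
    - [-0.0095,-0.001,0.0175,0,0,0,1]

```text
time_s: 21.8
tool_pos: [0.5898, 0.1644, 0.2767]
orientation: [[-0.87, -0.104, 0.482], [-0.092, 0.995, 0.048], [-0.484, -0.002, -0.875]]
force: [-0.5, 0.3, 0.2]
gripper_width: 1.003
grasp_force: 0.0
```

Emit:
arm_command:
  rows:
    - [-0.02,0,0.02,0,0,0,1]
    - [-0.025,0,0.02,0,0,0,1]
    - [-0.025,0,0,0,0,0,1]
    - [-0.025,0,0,0,0,0,1]
    - [0,0,0,0,0,0,1]
    - [0,0,0,0,0,0,1]

```text
time_s: 22.4
tool_pos: [0.4955, 0.1645, 0.3163]
orientation: [[-0.869, -0.104, 0.483], [-0.092, 0.995, 0.048], [-0.485, -0.003, -0.874]]
force: [0.9, -0.6, 0.4]
gripper_width: 0.999
grasp_force: 0.0
```

```bash
python3 - <<'E'
from h import *
im,d=save('scene','s8.png');s=observe();print(s['time_s'],s['force'])
E
```

```text
22.45 [-0.36976882  0.53572778 -1.47622586]
```

View pics/s8.png

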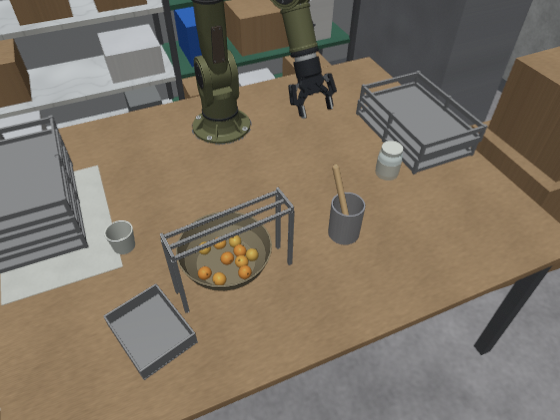

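The stick leans in the crock at (342,200), the gripper is clear at (312,95), and all the plums are in the tub. Rack, jar and cup are where they were.

```bash
python3 -c "from station import *; print(finish_job())"
```

```text
the job is handed in; nothing more can be done
None
```

The plums are stirred one full round clockwise and the stick is back in the crock, club end down and released; all ten plums are still in the tub, the rack, jar and cup were not knocked, and the job is handed in.

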